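Park the swinging gel tray over the curing lamp

TASK

Slide the hanging tray of gel jars along its overhead rail by the orange trolley handle, so that it comes off the grey storage case and ends up centred above the white curing lamp. Moving only the handle, take out the swing and keep the tray hanging level and still over the lamp for at least four seconds, then let go and leave it hanging there. Never let the tray swing steeply, touch the tray itself, knock it into anything, run the trolley hard into the rail's ends, or disturb the other things on the table.

Things in the scene. Friction and masses are not known exactly. Their poses are not given: they have to be found in the camera images.
- rail: Fixed aluminium frame: a straight level rail (22 mm wide, 800 mm long, top 270 mm above the table) on two posts at its ends. Origin on the table under the middle of the rail; its y axis runs along the rail towards the storage case, z up. Its yaw and place vary.
- trolley (a joint): Position of the trolley on the rail, m: 0 at the case end (stop), growing away from the case (along the rail's -y), 0.46 at the other stop. At value v the trolley's middle is at y = 0.20 - v in the rail frame (x = 0). It slides with about 1.5 N friction plus 2 N s/m damping and stays where it is left.
- trolley_handle (a point): Grip point of the orange handle on the trolley: a block 30 mm along the rail, 40 mm across it, 56 mm tall (284 to 340 mm above the table), standing on a black carriage 60 mm long whose top is 286 mm up. The point is on its centre line 322 mm above the table, 18 mm under its top. Grip it from above with the fingers closing along the rail. Axes as the rail's.
- tray (a joint): Swing angle of the tray, rad: 0 level, positive with its case end (+y of the rail) up. Starts at about +0.28, those feet resting on the case; past trolley 0.06 they slip off and it swings with almost no damping, period 1.65 s, like a simple pendulum of 0.68 m: a trolley acceleration a (growing) adds a/0.68 to the swing acceleration.
- tray_pivot (a point): Middle of the tray's pivot axis, 200 mm up, 122 mm under the handle point. White tray 120 mm across the rail, 260 mm along it; floor 34 mm, rubber feet (115 mm either side) 54 mm under the axis; three gel jars at each end; 0.5 kg nominal (trolley 0.35 kg), centre of mass 17 mm under the pivot. Two steel straps hang it from the trolley.
- lamp_center (a point): Middle of the top of the white curing lamp, the target: a fixed box 170 mm across the rail, 190 mm along it, 52 mm high, with a blue panel with round LEDs on top. It stands under the rail; the tray must hang centred over this point, horizontally. Height 52 mm. Axes as the rail's.
- case: Grey storage case with small white drawers, black top, 150 mm across the rail, 95 mm along it, 180 mm high, 6 kg, standing free under the rail's +y end; carries the tray's raised end at the start. Origin under its middle. Its near face is at y = 0.265 in the rail frame.
- pump: Black pump bottle, 72 mm across, 190 mm tall, bystander. Origin under its middle.
- jar_a: Small white gel jar with red cap, 40 mm across, 34 mm tall, bystander. Origin under its middle.
- jar_b: Small black gel jar with green cap, 40 mm across, 34 mm tall, bystander. Origin under its middle.
- polish: Amber polish bottle with brass cap, 30 mm across, 75 mm tall, bystander. Origin under its middle.
- brush: Brush 160 mm long lying on the table, bystander.
- mug: Blue mug, 76 mm across, 90 mm tall, bystander. Origin under its middle.

How it is judged (in metres and radians):
On the way, in this order (a step that is already met when the one before it is completed fails the run):
1. the tray is drawn off the storage case and hangs clear of it (value of joint trolley above 0.12 m and contact force between tray and case below 0.02 N), for 0.1 s.
2. the tray stays centred over the lamp, level and without swinging, for 4 s (horizontal distance between tray_pivot and lamp_center below 0.02 m and value of joint tray between -0.08 and 0.08 rad), for 4 s.
At the end, for the whole second after the job is handed in: The tray hangs freely within 20 mm (horizontally) of the lamp's middle, within 0.08 rad of level all the time, the trolley at rest and let go, nothing touching the tray (all of step 2 and contact force between tray and anything else below 0.02 N and velocity of joint trolley between -0.02 and 0.02 m/s).
It fails at once if the tray swings steeper than 0.5 rad (angle between tray's own z axis and vertical above 0.5 rad).
It fails at once if the robot touches the tray (contact force between any of the arm, the fingers and tray above 1 N).
It fails at once if the tray is knocked against the case (contact force between tray and case above 8 N).
It fails at once if the trolley runs hard into an end stop ((value of joint trolley above 0.455 m and velocity of joint trolley above 0.1 m/s) or (value of joint trolley below 0.004 m and velocity of joint trolley below -0.1 m/s)).
It fails at once if a bystander is disturbed (distance of any of case, pump, jar_a, jar_b, polish, brush, mug from where it was at the start of the episode above 0.015 m).
It also fails if it takes over 45 s, if anything falls off the work surface, if the arm or the gripper's body presses on something with over 40 N, if the wrist force passes 120 N, or if a joint passes its speed limit or range.

ROBOT

A 6-joint arm with a two-finger parallel gripper is mounted at the origin on the work surface. World frame = base frame: x ahead of the robot, y to its left, z up, the work surface at z = 0. Lengths are in mm, angles in rad, forces in N, time in s.
With the tool pointing down it reaches from about 350 to 975 mm from the base axis. Payload 17.4 kg.
Tool frame: the origin (TCP) lies on the centre line of the jaws, within the pads' length; the fingertips stand 22 mm ahead of it and the grasp point (between the pads) lies 3 mm ahead of it (env.tip_extent is the y of the fingertips in the tool frame, in mm); y points along the fingers, z is the direction in which the jaws open and shut, and the axes are right-handed (so a half turn about y gives the same grasp; the last joint's range is limited). The gripper opens to 85 mm and grips with 20 to 120 N. Pads are 22 mm wide; open, the fingers measure 114 mm over their backs; the gripper's body (76 mm by 85 mm) begins 54 mm behind the grasp point. The pads swing forward as they close: fully open they stand 13 mm farther back than shut.
Start: joints at [1.137, 0.116, 1.442, -0, 1.584, -0.038], TCP at [260.252, 622.817, 226.503] pointing down, gripper open.
Joint ranges: [-2.83, 2.83], [-0.83, 2.19], [0.07, 2.5], [-1.14, 4.28], [0.01, 3], [-2.97, 2.97]. Speed limits (rad/s): [1.89, 1.89, 2.22, 3.14, 3.14, 3.14].

INTERFACE

Orientations are given as a rotation vector (axis times angle).
In Python, from station import sense, capture, get_calibration, ticket, nets, env gives the robot as it stands.
- The arm moves only by the shell command python3 -m pendant 'ROWS' [OPENING] [FORCE]. ROWS is text: rows parted by semicolons, each of 6 numbers parted by spaces: the shift along the tool's x, y, z in cm, then the turn, a rotation vector about the tool's x, y, z in units of 6 degrees (1.0 is 6 degrees). In form: x y z rx ry rz; .... A call has 1 to 20 rows; each row shifts and turns the commanded pose from where the row before left it, along the tool's axes as they then stand; what a row does not reach is not made up. A row lasts 1/8 s, in which the tool goes at most 62.5 mm and 10.7 degrees, less where a joint would pass 70% of its speed; a pose out of reach is approached as far as the arm can. A call with a gripper value outside its range is refused whole. OPENING is the opening, from 0 (shut) to 1 (fully open), set as the call begins (- or left out, the last holds). The fingers move at their own pace and stop on an object; FORCE is the grip in N (left out, the last holds). Time passes only in rows, so rows that do not move let the fingers close. It gives the time, the measured TCP pose, the force and the opening at its end, in the units of the state.
- sense(): the state, without advancing time (a new reading comes with each control period).
- capture(name): name is "scene" or "side" or "wrist"; returns the picture (384x512x3 uint8, red, green, blue); there is no depth.
- get_calibration(name): a dict with "mtx" (3x3 intrinsics, pixels), "dist" ([k1, k2, p1, p2, k3] as OpenCV has them; the pictures are not rectified), "R" (3x3) and "t" (3): a world point X has camera coordinates R X + t; the wrist camera has in their place "hand_eye" (4x4, takes a point from camera to tool coordinates, whose origin is the TCP and whose axes are the tool frame's). Camera axes: x right, y down, z forward; pixel columns grow to the right and rows downward; lengths in mm; the calibration is good to about 2 mm. A picture is of the moment at which its call begins: read the wrist's pose just before it. get_calibration takes no time and is no camera call.
- ticket.sign_off(): hands the job in, once; it reports no verdict.
Trained networks look in the newest picture that a camera, given by its name, has taken for a name from the list of things; names that differ only in an ending like _2 or _b are one class to them, and where a whole thing is asked for, a point or a joint stands for the part that bears it (a point fixed in the world has none). Each returns a list of dicts, best first, with "p" (0 to 1); they miss things now and then, are a little off and sometimes report something else, mostly with a low value. They report only what shows in the picture. A call takes as long as a camera call.
- nets.trace(camera, query): "pixels" (384x512 bool, what is visible of it) and "rect" ([centre column, centre row, width, height] in pixels, round what is visible of it).
- nets.tip_of(camera, query): "xy" ([column, row] in pixels: a listed point, or the origin of a listed thing).
The state is a dict: "clock": time; "joints": joint angles; "dq": joint speeds; "joint_torque": joint torques, N m; "tool_pos": TCP position; "eef_rot": TCP orientation; "wrist_force": force on the tool from outside, world axes, zero at the start; "moment": the same for the moment, N m; "opening": finger opening in mm.
Only numpy, scipy, OpenCV 4.12 (cv2) and the standard library are available. Lean on these libraries where they do the work, as an engineer would, in place of code of your own. Each camera call takes 0.05 s, during which the arm holds its last target. There are 200 camera calls.

## Working session

There is one attempt and no reset: what is moved stays moved. The work goes in short steps, Python scripts to look and compute and a shell command to move; the robot and the scene stay as the last step left them, time stands still between calls to the robot, and variables do not carry over. Pictures are saved under pics/ and viewed, about 8 in all and at most 12, crops included, and the job is handed in when it is done.

```bash
mkdir -p pics; ls; cat > h.py <<'E'
import numpy as np, cv2
from station import sense,capture,get_calibration,ticket,nets,env
from scipy.spatial.transform import Rotation as Ro
def ray(cam,uv):
    c=get_calibration(cam); p=cv2.undistortPoints(np.array([[uv]],float),np.array(c["mtx"]),np.array(c["dist"]))[0,0]
    d=np.array([p[0],p[1],1.0])
    if cam=="wrist":
        s=sense(); H=np.array(c["hand_eye"]); R=Ro.from_rotvec(s["eef_rot"]).as_matrix(); o=R@H[:3,3]+np.array(s["tool_pos"]); return o,R@H[:3,:3]@d
    R=np.array(c["R"]);t=np.array(c["t"]); return -R.T@t,R.T@d
def onz(cam,uv,z):
    o,d=ray(cam,uv); return o+d*(z-o[2])/d[2]
E
python3 - <<'E'
from h import *
ims=[]
for n in ("scene","side"):
    im=capture(n); ims.append(im)
    for q,z in (("trolley_handle",322),("lamp_center",52),("tray_pivot",200),("case",0),("rail",0),("mug",0),("pump",0)):
        r=nets.tip_of(n,q)
        if r: print(n,q,round(r[0]["p"],2),np.round(r[0]["xy"],1),np.round(onz(n,r[0]["xy"],z),1))
cv2.imwrite("pics/a.png",cv2.cvtColor(np.hstack(ims),cv2.COLOR_RGB2BGR)[:, :])
cv2.imwrite("pics/a.png",cv2.resize(cv2.imread("pics/a.png"),(800,300)))
s=sense();print(s);print(Ro.from_rotvec(s["eef_rot"]).as_matrix().round(3))
E
```

```text
pics
scene trolley_handle 0.69 [342.  190.4] [471.7 149.  322. ]
scene lamp_center 0.87 [250.9 190.4] [ 538.8 -163.7   52. ]
scene tray_pivot 0.98 [332.7 215.9] [477.4 143.8 200. ]
scene case 0.75 [358.1 276.6] [453.9 274.5   0. ]
scene rail 0.5 [249.8 285.6] [741.6  95.6   0. ]
scene mug 0.62 [220.9 130.6] [ 427.2 -499.5    0. ]
scene pump 0.96 [185.2 139. ] [ 562.9 -544.5    0. ]
side trolley_handle 0.64 [250.8 234.8] [474.  153.4 322. ]
side lamp_center 0.55 [285.9 216.7] [ 528.6 -169.8   52. ]
side tray_pivot 0.74 [250.5 262.3] [475.5 153.7 200. ]
side case 0.83 [238.9 335.1] [441.1 276.1   0. ]
side rail 0.57 [269.3 257.4] [507.4 -17.7   0. ]
side mug 0.83 [346.6 181.5] [ 426.8 -514.     0. ]
side pump 0.84 [318.4 166.1] [ 567.2 -539.8    0. ]
{'clock': 0.8, 'joints': array([ 1.13718631e+00,  1.15966822e-01,  1.44163450e+00,  3.58985749e-05,
        1.58400365e+00, -3.77855069e-02]), 'dq': array([-5.89538407e-04, -8.93252952e-04,  2.99785630e-05,  1.01740395e-03,
        1.30753646e-03,  1.44898174e-03]), 'joint_torque': array([ 2.80938562e-03, -7.31672359e+01, -6.32641554e+01,  1.43857333e-04,
        1.68483539e-04, -1.43787821e-05]), 'tool_pos': array([260.24403896, 622.8029076 , 226.5040784 ]), 'eef_rot': array([-1.54840492,  0.310542  , -0.31048234]), 'wrist_force': array([ 0.6431314 , -0.12486534, -0.81767962]), 'moment': array([-0.02326384, -0.01237811, -0.02258371]), 'opening': 85.39068224575499}
[[ 0.923 -0.     0.386]
 [-0.386  0.     0.923]
 [-0.    -1.    -0.   ]]
```

View pics/a.png

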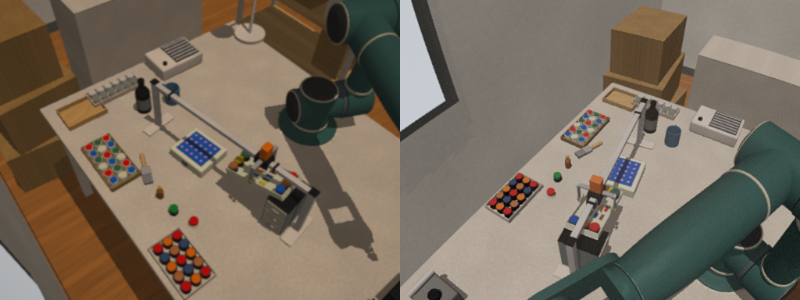

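```bash
python3 - <<'E'
from h import *
out=[]
for n,(x0,y0,w,h) in (("scene",(180,90,240,180)),("side",(220,110,120,180))):
    im=capture(n); cv2.imwrite(f"pics/{n}_full.png",cv2.cvtColor(im,cv2.COLOR_RGB2BGR))
    c=cv2.cvtColor(im,cv2.COLOR_RGB2BGR)[y0:y0+h,x0:x0+w]; out.append(cv2.resize(c,None,fx=2.2,fy=2.2,interpolation=cv2.INTER_CUBIC))
    i=im.astype(int); m=((i[...,2]>i[...,0]+50)&(i[...,2]>90)).astype(np.uint8)
    m=cv2.morphologyEx(m,cv2.MORPH_CLOSE,np.ones((9,9)))
    k,l,st,ce=cv2.connectedComponentsWithStats(m)
    for j in range(1,k):
        if st[j,4]>150:
            cn=cv2.findContours((l==j).astype(np.uint8),0,2)[0][0]; g=np.array([onz(n,p[0],52)[:2] for p in cv2.convexHull(cn)],np.float32)
            print(n,st[j],ce[j].round(),cv2.minAreaRect(g))
    o=((i[...,0]>150)&(i[...,1]<140)&(i[...,1]>60)&(i[...,2]<70)).astype(np.uint8)
    t=nets.trace(n,"rail")
    if t:
        ys,xs=np.nonzero(t[0]["pixels"]); print(n,"rail p",t[0]["p"],len(xs))
cv2.imwrite("pics/b.png",np.hstack(out)); print(np.hstack(out).shape)
E
```

```text
scene [ 227  169   54   43 1214] [254. 190.] ((528.3302612304688, -161.94912719726562), (124.91248321533203, 144.92379760742188), 9.335339546203613)
scene rail p 0.86 7266
side [267 202  41  36 902] [287. 219.] ((518.8558349609375, -163.80661010742188), (105.14746856689453, 146.78956604003906), 9.501153945922852)
side rail p 0.56 6049
(396, 792, 3)
```

View pics/b.png

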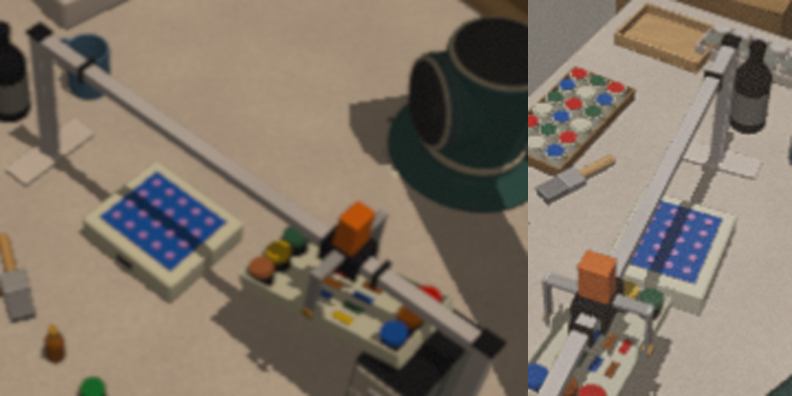

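```bash
python3 - <<'E'
from h import *
a=onz("scene",(180+40/2.2,90+33/2.2),270);b=onz("scene",(180+488/2.2,90+342/2.2),270)
c=onz("side",(220+(732-528)/2.2,110+42/2.2),270)
print(a,b,c,np.linalg.norm(b-a),(a+b)/2)
d=(b-a)/np.linalg.norm(b-a); print(np.degrees(np.arctan2(d[1],d[0]))); L=np.array([528.5,-163,270])
print("lamp rail y",(L-(a+b)/2)@d, "handle y",(np.array([473,151,270])-(a+b)/2)@d,"perp",np.cross(d,L-a)[2],np.cross(d,np.array([473,151,270])-a)[2])
# handle top centre scene/side
print(onz("scene",(180+357/2.2,90+213/2.2),340),onz("side",(220+(598-528)/2.2,110+263/2.2),340))
s=sense();print(s["tool_pos"])
E
```

```text
[ 566.47221519 -416.36758263  270.        ] [439.48583308 351.2994628  270.        ] [ 565.07105499 -416.6646011   270.        ] 778.0991157162183 [502.97902414 -32.53405992 270.        ]
99.39273000475514
lamp rail y -132.88181037382094 handle y 185.96599636517763 perp -3.8866699062444425 -0.375809936061998
[474.62945732 149.05238062 340.        ] [473.10689358 149.85611163 340.        ]
[260.25933709 622.81968037 226.5178342 ]
```

Scene: the handle is at about (473.5, 150), the lamp centre at about (528.5, −163), and the rail yaw is about 9.4°. I'll approach above the handle next.

```bash
python3 -m pendant '0 -5 0 0 0 0; 0 -5 0 0 0 0; 0 -5 0 0 0 0; 0 -4.9 0 0 0 0; 0 0 0 0 -1.34 0; 0 0 0 0 -1.34 0; 0 0 0 0 -1.34 0; 0 0 0 0 -1.33 0; 1.1 0 -4.2 0 0 0; 1.1 0 -4.2 0 0 0; 1.1 0 -4.2 0 0 0; 1.1 0 -4.2 0 0 0; 1.1 0 -4.2 0 0 0; 1.1 0 -4.2 0 0 0; 1.1 0 -4.2 0 0 0; 1.1 0 -4.2 0 0 0; 1.1 0 -4.2 0 0 0; 1.1 0 -4.2 0 0 0; 1.1 0 -4.2 0 0 0; 1.2 0 -3.9 0 0 0' 1 40; python3 - <<'E'
from h import *
s=sense();im=capture("wrist");cv2.imwrite("pics/w.png",cv2.cvtColor(im,cv2.COLOR_RGB2BGR))
print(s["clock"],s["tool_pos"],Ro.from_rotvec(s["eef_rot"]).as_matrix().round(3))
r=nets.tip_of("wrist","trolley_handle"); print([(x["p"],x["xy"],onz("wrist",x["xy"],322)) for x in r[:2]])
hs=cv2.cvtColor(im,cv2.COLOR_RGB2HSV); m=((hs[...,0]>6)&(hs[...,0]<17)&(hs[...,1]>180)&(hs[...,2]>120)).astype(np.uint8)
k,l,st,ce=cv2.connectedComponentsWithStats(m)
for j in range(1,k):
    if st[j,4]>400:
        cn=max(cv2.findContours((l==j).astype(np.uint8),0,2)[0],key=cv2.contourArea); g=np.array([onz("wrist",p[0],340)[:2] for p in cv2.convexHull(cn)],np.float32)
        print(st[j],cv2.minAreaRect(g))
E
```

```text
clock: 3.5
tool_pos: [473.8, 148.9, 425.8]
eef_rot: [-1.567, -0.129, 0.129]
wrist_force: [0.2, 1.1, 0.3]
opening: 85.4
3.5 [473.75880289 148.88249886 425.76583692] [[ 0.987  0.001 -0.164]
 [ 0.164  0.     0.987]
 [ 0.001 -1.     0.   ]]
[(0.8, [250.5, 189.6], array([474.35502339, 144.79518655, 322.        ]))]
[ 234  174   37   46 1243] ((474.9790954589844, 146.909912109375), (39.88539505004883, 29.46733856201172), 10.930870056152344)
```

View pics/w.png

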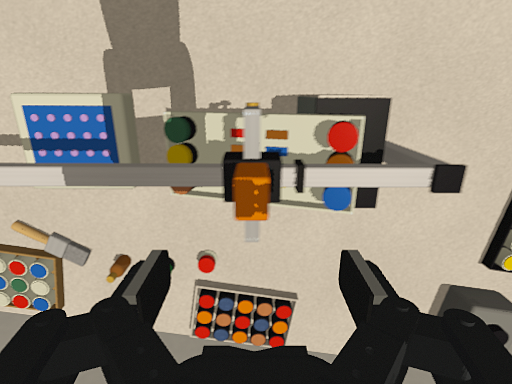

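```bash
python3 - <<'E'
from h import *
a=onz("wrist",(10,175),270);b=onz("wrist",(450,179),270);d=b-a
print(a,b,np.degrees(np.arctan2(d[1],d[0])))
# rail x at handle's y; lamp panel corners seen
d/=np.linalg.norm(d);print(a+d*((np.array([474,148.5,270])-a)@d), a+d*((np.array([528.5,-163,270])-a)@d))
E
python3 -m pendant '0 2 0 0 0 0; 0 2 0 0 0 0; 0 2 0 0 0 0; 0 2 0 0 0 0; 0 1 0 0 0 0; 0 1 0 0 0 0; 0 0 0 0 0 0'
```

```text
[ 516.38185641 -106.42342123  270.        ] [445.41967111 353.94115317 270.        ] 98.76280167669978
[477.01543263 148.9648092  270.        ] [ 525.18161124 -163.5115079   270.        ]
clock: 4.47
tool_pos: [473.4, 150.4, 325.1]
eef_rot: [-1.567, -0.129, 0.13]
wrist_force: [-0.1, -0.3, 1.1]
opening: 85.4
```

```bash
python3 -m pendant '0 0 0 0 0 0; 0 0 0 0 0 0; 0 0 0 0 0 0; 0 0 0 0 0 0; 0 0 0 0 0 0; 0 0 0 0 0 0; 0 0 0 0 0 0; 0 0 0 0 0 0' 0 50
cat > plan.py <<'E'
import numpy as np
w=2*np.pi/1.65;L=.68;dt=.125
def sim(V,th,om,x=0,tau=0.0,rel=None,th0=.28,n=10,tail=16):
    # V row velocities m/s ; returns trajectory; rel: trolley pos at which tray is released
    h=dt/n;v=0;X=[];free=rel is None
    for k in range(len(V)+tail):
        tgt=V[k] if k<len(V) else 0
        for _ in range(n):
            vn=tgt if tau==0 else v+(tgt-v)*(1-np.exp(-h/tau))
            if not free and x>=rel: free=True;th,om=th0,0
            if free: om+=(vn-v)/L-w*w*th*h; th+=om*h
            v=vn;x+=v*h;X.append((x,th,om))
    return np.array(X)
def solve(N,th,om,D,tau=.0,Vpre=0.):
    "N row velocities (m/s), from free state th,om and initial velocity Vpre, travelling D, ending at rest"
    # impulses at k*dt, k=0..N (last to zero); state at T=N*dt
    A=np.zeros((4,N+1));T=N*dt
    for k in range(N+1):
        r=T-k*dt;A[0,k]=1;A[1,k]=r;A[2,k]=np.sin(w*r)/w/L;A[3,k]=np.cos(w*r)/L
    b=np.array([-Vpre,D-Vpre*T,-(th*np.cos(w*T)+om*np.sin(w*T)/w),-(-th*w*np.sin(w*T)+om*np.cos(w*T))])
    u=np.linalg.lstsq(A,b,rcond=None)[0]
    return Vpre+np.cumsum(u)[:-1]
E
python3 - <<'E'
from plan import *
np.set_printoptions(precision=3,suppress=True,linewidth=200)
# pre: 4 rows to go 45mm, release near end
for N in (12,13,14,15,16):
    for D in (.14,.16,.18):
        V=solve(N,.28,0,D,Vpre=.1); t=sim(np.r_[[.1]*4,V],0,0,x=.0101,rel=.06)
        print(N,D,V*12.5,t[:,1].min(),t[:,1].max(),abs(t[-160:,1]).max())
E
```

```text
clock: 5.48
tool_pos: [473.6, 150.3, 326.2]
eef_rot: [-1.567, -0.13, 0.128]
wrist_force: [0.1, -0.3, 5.7]
opening: 28.0
12 0.14 [-1.157 -1.631 -0.621  1.204  3.097  4.404  4.704  3.908  2.277  0.362 -1.117 -1.43 ] -0.1687927867106753 0.2758264017006448 0.006738429692426722
12 0.16 [-1.006 -1.415 -0.404  1.383  3.231  4.508  4.808  4.042  2.456  0.578 -0.901 -1.279] -0.16540042685966008 0.27604851456963636 0.0067393711187957485
12 0.18 [-0.855 -1.199 -0.188  1.562  3.364  4.612  4.912  4.175  2.635  0.794 -0.684 -1.128] -0.16230262075818894 0.27627062743862785 0.006740312545165193
13 0.14 [-0.6   -1.008 -0.246  1.213  2.807  4.004  4.425  3.926  2.63   0.9   -0.742 -1.73  -1.58 ] -0.17900409874711903 0.27664427185825186 0.006749660416737824
13 0.16 [-0.489 -0.836 -0.056  1.392  2.961  4.136  4.549  4.058  2.784  1.078 -0.552 -1.557 -1.468] -0.1758923398844034 0.27680855512091723 0.006749807745951659
13 0.18 [-0.377 -0.663  0.134  1.57   3.115  4.269  4.673  4.191  2.938  1.256 -0.362 -1.385 -1.356] -0.17302207607131978 0.2769728383835826 0.006749955075165379
14 0.14 [-0.082 -0.36   0.
[... 853 characters left out ...]
1.066  2.045  3.09   3.889  4.197  3.89   2.996  1.686  0.238 -1.027 -1.815 -1.924 -1.29 ] -0.1925969688087284 0.27824810004867667 0.00677184027693039
16 0.14 [ 0.706  0.756  1.298  2.13   2.989  3.614  3.802  3.453  2.594  1.371  0.017 -1.2   -2.034 -2.319 -2.006 -1.171] -0.20354354506084346 0.27856598405448324 0.006782499445669576
16 0.16 [ 0.756  0.845  1.416  2.266  3.136  3.766  3.956  3.607  2.749  1.525  0.169 -1.052 -1.897 -2.202 -1.918 -1.122] -0.20072884683972178 0.2786385701179365 0.006781083325771069
16 0.18 [ 0.805  0.933  1.533  2.403  3.283  3.918  4.11   3.762  2.903  1.679  0.322 -0.905 -1.761 -2.084 -1.829 -1.073] -0.19799509869657772 0.2787111561813898 0.006779667205872613
```

```bash
cat >> plan.py <<'E'
from scipy.optimize import lsq_linear
def solveb(N,th,om,D,lo,hi,Vpre=0.,wx=1.,sm=.02):
    "as solve, bounded row velocities"
    M=np.zeros((N+1,N)); 
    for k in range(N): M[k,k]=1;M[k+1,k]=-1
    T=N*dt;r=T-dt*np.arange(N+1)
    G=np.c_[np.sin(w*r)/w/L,np.cos(w*r)/w/L].T
    g0=G[:,0]*-Vpre
    b=-np.array([th*np.cos(w*T)+om*np.sin(w*T)/w,-th*np.sin(w*T)+om*np.cos(w*T)/w])-g0
    e=np.zeros(N+1);e[0]=Vpre
    A=np.vstack([G@M,wx*10*dt*np.ones(N),sm*M]);bb=np.r_[b,wx*10*D,sm*e]
    return lsq_linear(A,bb,(lo,hi)).x
E
python3 - <<'E'
from plan import *
np.set_printoptions(precision=2,suppress=True,linewidth=200)
for N in (11,12,13):
  for D in (.18,.2):
    V=solveb(N,.28,0,D,.04,.5,Vpre=.12); 
    R=np.r_[.06,.12,.12,.12*.4,V] if 0 else np.r_[.06,.12,.12,V]
    o=[]
    for x0 in (.009,.015,.0225,.03):
        t=sim(R,0,0,x=x0,rel=.06); o+=[t[-160:,1].max().round(3)]
    t=sim(R,0,0,x=.0225,rel=.06);print(N,D,R*12.5,sum(R)*.125,t[:,1].min(),o)
E
```

```text
11 0.18 [0.75 1.5  1.5  0.5  0.5  0.5  0.5  0.5  5.77 6.25 2.1  0.5  0.5  0.5 ] 0.2187323673600646 -0.22860870036040246 [np.float64(0.308), np.float64(0.206), np.float64(0.096), np.float64(0.116)]
11 0.2 [0.75 1.5  1.5  0.5  0.5  0.5  0.5  0.5  6.25 6.25 3.59 0.5  0.5  0.5 ] 0.23835118574534234 -0.2286087003636955 [np.float64(0.312), np.float64(0.198), np.float64(0.072), np.float64(0.103)]
12 0.18 [0.75 1.5  1.5  0.5  0.5  0.5  0.5  0.5  5.88 6.25 1.5  0.5  0.5  0.5  0.5 ] 0.2188831621627941 -0.22860870036039926 [np.float64(0.304), np.float64(0.207), np.float64(0.108), np.float64(0.125)]
12 0.2 [0.75 1.5  1.5  0.5  0.5  0.5  0.5  0.5  6.25 6.25 3.1  0.5  0.5  0.5  0.5 ] 0.2384915049721376 -0.22860870036119907 [np.float64(0.306), np.float64(0.196), np.float64(0.083), np.float64(0.112)]
13 0.18 [0.75 1.5  1.5  0.5  0.5  0.5  0.5  0.5  5.79 6.25 1.12 0.5  0.5  0.5  0.5  0.5 ] 0.21905581927856024 -0.22860870036039924 [np.float64(0.3), np.float64(0.209), np.float64(0.121), np.float64(0.136)]
13 0.2 [0.75 1.5  1.5  0.5  0.5  0.5  0.5  0.5  6.25 6.25 2.62 0.5  0.5  0.5  0.5  0.5 ] 0.23867301727957807 -0.22860870036057654 [np.float64(0.302), np.float64(0.198), np.float64(0.096), np.float64(0.121)]
```

```bash
python3 - <<'E'
from plan import *
for R in ([.75,1.5,1.5,1.5,1,.75,1,2.25,3,3,2.5,1.5,.75],[.75,1.5,1.5,1.5,1,.75,1,2,2.5,2.5,2.5,2.5,1],[.75,1.5,1.5,1.5,1,.5,.5,2,3,3.5,3,1.5,.5]):
    R=np.array(R)*.08; print(sum(R)*.125,[(sim(R,0,0,x=x0,rel=.06)[:,1].min().round(3),sim(R,0,0,x=x0,rel=.06)[-160:,1].max().round(3)) for x0 in (.006,.012,.018,.024,.03)])
E
```

```text
0.21000000000000002 [(np.float64(-0.223), np.float64(0.2)), (np.float64(-0.224), np.float64(0.176)), (np.float64(-0.232), np.float64(0.169)), (np.float64(-0.242), np.float64(0.167)), (np.float64(-0.253), np.float64(0.173))]
0.21 [(np.float64(-0.232), np.float64(0.187)), (np.float64(-0.237), np.float64(0.172)), (np.float64(-0.244), np.float64(0.171)), (np.float64(-0.252), np.float64(0.177)), (np.float64(-0.261), np.float64(0.188))]
0.20750000000000002 [(np.float64(-0.205), np.float64(0.183)), (np.float64(-0.217), np.float64(0.16)), (np.float64(-0.232), np.float64(0.155)), (np.float64(-0.247), np.float64(0.158)), (np.float64(-0.261), np.float64(0.168))]
```

```bash
python3 -m pendant '0 0 -0.75 0 0 0; 0 0 -1.5 0 0 0; 0 0 -1.5 0 0 0; 0 0 -1.5 0 0 0; 0 0 -1 0 0 0; 0 0 -0.75 0 0 0; 0 0 -1 0 0 0; 0 0 -2.25 0 0 0; 0 0 -3 0 0 0; 0 0 -3 0 0 0; 0 0 -2.5 0 0 0; 0 0 -1.5 0 0 0; 0 0 -0.75 0 0 0; 0 0 0 0 0 0'
cat > film.py <<'E'
from h import *
import sys
def film(name,n,cam="scene"):
    t=[];f=[]
    for _ in range(n): t.append(sense()["clock"]);f.append(capture(cam))
    np.savez("pics/"+name,t=t,f=np.array(f),pos=sense()["tool_pos"]);print(t[0],sense()["clock"],sense()["tool_pos"],sense()["wrist_force"])
if __name__=="__main__": film(sys.argv[1],int(sys.argv[2]))
E
python3 film.py A 34
python3 - <<'E'
from h import *
d=np.load("pics/A.npz");f=d["f"]
c=get_calibration("scene");p=d["pos"]
print("handle px",cv2.projectPoints(p[None],cv2.Rodrigues(np.array(c["R"]))[0],np.array(c["t"]),np.array(c["mtx"]),np.array(c["dist"]))[0])
a=[cv2.resize(cv2.cvtColor(f[i],cv2.COLOR_RGB2BGR)[130:260,220:380],None,fx=2.4,fy=2.4) for i in (0,9,17,25)]
cv2.imwrite("pics/A4.png",np.vstack([np.hstack(a[:2]),np.hstack(a[2:])])[:600])
E
```

```text
clock: 7.22
tool_pos: [507.5, -57.6, 326.1]
eef_rot: [-1.568, -0.128, 0.129]
wrist_force: [-7.2, -2.3, 6.2]
opening: 28.9
7.225 8.925 [507.39522939 -57.10324036 326.14503479] [-5.78258211 -2.92161266  6.91344189]
handle px [[[283.35528423 150.31265232]]]
```

View pics/A4.png

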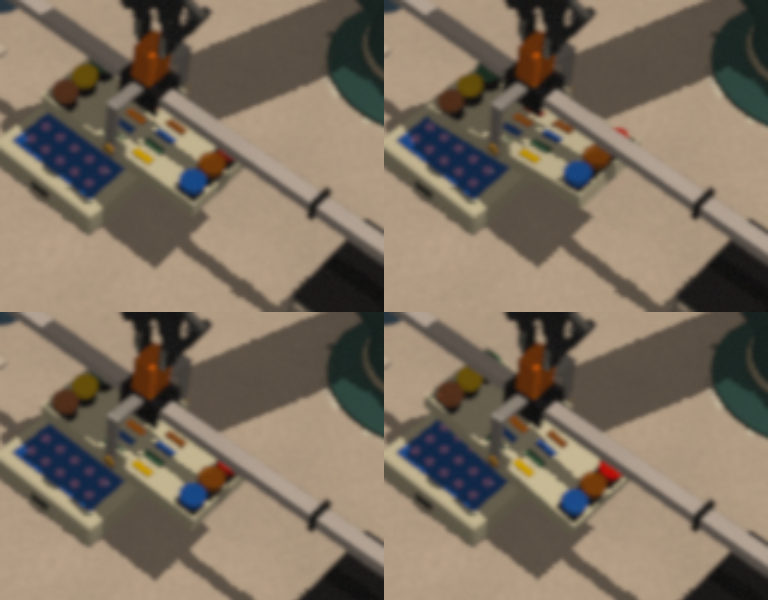

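```bash
cat > meas.py <<'E'
from h import *
import sys
from scipy.optimize import least_squares
def proj(X):
    c=get_calibration("scene");return cv2.projectPoints(np.atleast_2d(X).astype(float),cv2.Rodrigues(np.array(c["R"]))[0],np.array(c["t"]),np.array(c["mtx"]),np.array(c["dist"]))[0][:,0]
yh=np.array([-.161,.987,0]);xh=np.array([.987,.161,0])
def jar(pos,th,lx,ly,lz):  # local coords of tray, mm
    q=np.array([pos[0],pos[1],200.]); return q+xh*lx+yh*(ly*np.cos(th)-lz*np.sin(th))+np.array([0,0,1])*(ly*np.sin(th)+lz*np.cos(th))
def series(name,lx=40,ly=97,lz=-5):
    d=np.load("pics/"+name+".npz");f=d["f"];pos=d["pos"];out=[]
    c=proj(jar(pos,0,lx,ly,lz))[0].round().astype(int);r=18
    for im in f:
        i=im[c[1]-r:c[1]+r,c[0]-r:c[0]+r].astype(float)
        wt=np.clip(i[...,2]-i[...,0]-25,0,60); 
        k,l,st,ce=cv2.connectedComponentsWithStats((wt>0).astype(np.uint8))
        if k<2: out.append((np.nan,np.nan));continue
        j=1+np.argmax(st[1:,4]);wt=wt*(l==j);Y,X=np.mgrid[:2*r,:2*r];out.append((c[0]-r+(wt*X).sum()/wt.sum(),c[1]-r+(wt*Y).sum()/wt.sum()))
    return d["t"],np.array(out),pos
if __name__=="__main__":
    np.set_printoptions(precision=1,suppress=True,linewidth=160)
    t,o,pos=series(sys.argv[1])
    print(o[:,1]);print(o[:,0])
    e=[proj(jar(pos,th,40,97,-5))[0] for th in (-.15,0,.15)];print(e)
    k=(e[2][1]-e[0][1])/.3
    def fit(p,w=None): return p[0]+p[1]*np.cos(p[3]*(t-t[-1]))+p[2]*np.sin(p[3]*(t-t[-1]))-o[:,1]
    r=least_squares(fit,[o[:,1].mean(),0,3,3.81]);p=r.x
    print("k",k,"fit",p.round(3),"amp",np.hypot(p[1],p[2])/k,"th,om/w at t=",t[-1],p[1]/k,p[2]/k,"rms px",np.sqrt(2*r.cost/len(t)),"period",2*np.pi/p[3])
E
python3 meas.py A
```

```text
[205.1 204.6 203.9 203.3 202.8 202.3 202.  201.8 201.7 201.8 202.  202.4 202.9 203.5 204.  204.7 205.4 206.  206.7 207.2 207.7 208.1 208.4 208.6 208.7 208.7
 208.6 208.3 208.1 207.7 207.2 206.6 206.  205.4]
[300.  300.2 300.3 300.4 300.5 300.5 300.5 300.5 300.5 300.5 300.5 300.5 300.5 300.5 300.4 300.3 300.2 300.  299.9 299.7 299.5 299.3 299.2 299.  299.  299.
 299.  299.2 299.3 299.5 299.7 299.8 300.  300.2]
[array([295.5, 206.5]), array([296.4, 204. ]), array([296.7, 201. ])]
k -18.29683705374843 fit [205.4  -0.1  -3.5   3.8] amp -0.19093313948946297 th,om/w at t= 8.875 0.006360678997068625 0.19082716137384367 rms px 0.10775628084119412 period 1.663430578508788
```

```bash
python3 - <<'E'
from plan import *
import plan
np.set_printoptions(precision=2,suppress=True,linewidth=200)
ph=w*(.05+.04);a,b=.0064,.1908
th=a*np.cos(ph)+b*np.sin(ph);om=w*(b*np.cos(ph)-a*np.sin(ph));print(th,om)
for N in (10,12,14,16,18,19):
    V=solve(N,th,om,.108);R=(V*12.5).round(1);t=sim(R*.08,th,om,n=40);print(N,R,R.sum(),np.cumsum(R).min(),np.cumsum(R).max(),abs(t[:,1]).max(),abs(t[-400:,1]).max())
E
```

```text
0.07014602815279702 0.6761209606130121
10 [ 1.3  0.8 -0.6 -1.7 -1.8 -0.7  1.3  3.5  4.7  3.9] 10.700000000000001 -2.7 10.7 0.2109565374328146 0.0012454023532747496
12 [-0.3 -0.7 -0.9 -0.9 -0.4  0.3  1.3  2.2  2.9  3.1  2.6  1.6] 10.799999999999999 -3.1999999999999997 10.799999999999999 0.17331103722362148 0.002647163220811255
14 [-0.7 -1.2 -1.2 -0.9 -0.2  0.6  1.5  2.2  2.6  2.7  2.3  1.7  1.   0.4] 10.8 -4.199999999999999 10.8 0.16144872893725237 0.0012487134524693858
16 [-0.7 -1.1 -1.1 -0.8 -0.2  0.6  1.5  2.2  2.6  2.7  2.3  1.8  1.   0.4 -0.1 -0.2] 10.899999999999999 -3.9000000000000004 11.200000000000001 0.1632013526982312 0.000516204622897589
18 [-0.4 -0.7 -0.7 -0.5  0.1  0.8  1.6  2.2  2.6  2.6  2.3  1.7  1.   0.3 -0.3 -0.6 -0.7 -0.4] 10.9 -2.3 12.899999999999999 0.17331932003192446 0.0006029865382940749
19 [-0.4 -0.6 -0.6 -0.3  0.3  1.   1.7  2.3  2.6  2.6  2.3  1.7  1.   0.2 -0.4 -0.7 -0.8 -0.7 -0.4] 10.799999999999999 -1.9000000000000001 13.799999999999997 0.17520999013770683 0.0033215272561830517
```

```bash
python3 -m pendant '0 0 0.7 0 0 0; 0 0 1.2 0 0 0; 0 0 1.2 0 0 0; 0 0 0.9 0 0 0; 0 0 0.2 0 0 0; 0 0 -0.6 0 0 0; 0 0 -1.5 0 0 0; 0 0 -2.2 0 0 0; 0 0 -2.6 0 0 0; 0 0 -2.7 0 0 0; 0 0 -2.3 0 0 0; 0 0 -1.7 0 0 0; 0 0 -1 0 0 0; 0 0 -0.4 0 0 0; 0 0 0 0 0 0'
python3 film.py B 34; python3 meas.py B
python3 - <<'E'
from h import *
f=np.load("pics/B.npz")["f"]
cv2.imwrite("pics/B1.png",cv2.resize(cv2.cvtColor(f[-1],cv2.COLOR_RGB2BGR)[120:260,190:370],None,fx=3,fy=3))
E
```

```text
clock: 10.8
tool_pos: [524.8, -164.1, 326.2]
eef_rot: [-1.568, -0.127, 0.129]
wrist_force: [-10.0, -3.5, 6.8]
opening: 28.3
10.8 12.5 [ 524.77449782 -163.80003539  326.15682702] [-9.37253036 -2.37808178  6.71801497]
[195.9 195.9 195.9 195.8 195.8 195.8 195.7 195.7 195.7 195.7 195.6 195.6 195.6 195.5 195.6 195.5 195.5 195.5 195.6 195.6 195.7 195.7 195.7 195.7 195.8 195.8
 195.8 195.8 195.9 195.9 195.9 195.9 196.  195.9]
[257.3 257.3 257.4 257.4 257.5 257.5 257.6 257.7 257.8 257.9 257.9 258.  258.  258.1 258.  258.1 258.1 258.1 258.  258.  258.  257.9 257.8 257.7 257.6 257.5
 257.5 257.4 257.4 257.3 257.3 257.3 257.3 257.3]
[array([268.7, 186.9]), array([269.3, 184.3]), array([269.4, 181.3])]
k -18.753400999812396 fit [195.7   0.2  -0.    3.5] amp -0.010575941480609176 th,om/w at t= 12.45 -0.010560631028056608 0.0005688677267325016 rms px 0.01767515476092826 period 1.7721906587268499
```

View pics/B1.png

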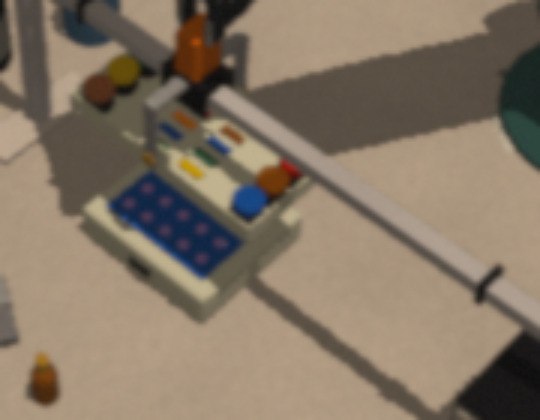

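The tracked blob at (257,196) was the lamp panel, not the jar, which is at about (273,187). I'll re-track the saved frames around the jar.

```bash
python3 - <<'E'
import meas
from h import *
from scipy.optimize import least_squares
d=np.load("pics/B.npz");f=d["f"];t=d["t"]
np.set_printoptions(precision=2,suppress=True,linewidth=160)
T=cv2.cvtColor(f[0],cv2.COLOR_RGB2BGR)
for nm,(cx,cy,r),ly in (("blue",(273,186,6),97),("brown",(223,149,6),-97)):
    o=[]
    tpl=f[0][cy-r:cy+r+1,cx-r:cx+r+1]
    for im in f:
        R=cv2.matchTemplate(im[cy-r-7:cy+r+8,cx-r-7:cx+r+8],tpl,cv2.TM_CCOEFF_NORMED)
        _,_,_,(x,y)=cv2.minMaxLoc(R); 
        if 0<y<R.shape[0]-1: a,b,c=R[y-1:y+2,x]; y=y+(a-c)/(2*(a-2*b+c))
        o.append(y-7)
    o=np.array(o);e=[meas.proj(meas.jar(d["pos"],th,40,ly,-5))[0] for th in (-.1,.1)];k=(e[1][1]-e[0][1])/.2
    r_=least_squares(lambda p:p[0]+p[1]*np.cos(3.79*(t-t[-1]))+p[2]*np.sin(3.79*(t-t[-1]))-o,[0,0,0]);p=r_.x
    print(nm,o,"k",k,"amp",np.hypot(p[1],p[2])/abs(k),"th",p[1]/k,"om/w",p[2]/k,"rms",np.sqrt(2*r_.cost/len(t)))
g=d["pos"];print(g)
# lamp panel edges visible: check centering with side view hull later
E
```

```text
blue [-0.03 -0.06 -0.13 -0.21 -0.37 -0.43 -0.53 -0.68 -0.8  -0.95 -1.1  -1.21 -1.28 -1.39 -1.43 -1.44 -1.43 -1.39 -1.32 -1.23 -1.12 -0.97 -0.85 -0.7  -0.57 -0.44
 -0.38 -0.22 -0.11 -0.04  0.01  0.02  0.02  0.01] k -18.78897625753865 amp 0.03868773658342097 th -0.037443610148500665 om/w 0.009732267001848404 rms 0.02678918264496934
brown [-0.08  0.02  0.11  0.35  0.47  0.6   0.76  0.9   1.09  1.36  1.48  1.62  1.69  1.77  1.8   1.81  1.8   1.77  1.7   1.62  1.5   1.38  1.16  0.97  0.81  0.62
  0.52  0.4   0.25  0.05 -0.01 -0.02 -0.02 -0.01] k 21.013855404652446 amp 0.04483416758921223 th -0.043534433050293225 om/w 0.010717076206088388 rms 0.04006993741321202
[ 524.77 -163.8   326.16]
```

```bash
python3 - <<'E'
from plan import *
np.set_printoptions(precision=2,suppress=True,linewidth=200)
ph=w*(.05+.04);a,b=-.0405,.0102
th=a*np.cos(ph)+b*np.sin(ph);om=w*(b*np.cos(ph)-a*np.sin(ph))
for N in (12,14,16):
    R=(solve(N,th,om,0)*12.5).round(2);t=sim(R*.08,th,om,n=40);print(N,R,R.sum(),np.cumsum(R).min(),np.cumsum(R).max(),abs(t[-400:,1]).max())
E
```

```text
12 [ 0.3   0.29  0.09 -0.2  -0.45 -0.56 -0.5  -0.28  0.04  0.35  0.51  0.42] 0.009999999999999953 -1.3100000000000003 0.6799999999999999 0.0002804705552245873
14 [ 0.08  0.04 -0.09 -0.24 -0.37 -0.42 -0.39 -0.25 -0.06  0.16  0.35  0.46  0.44  0.28] -0.010000000000000397 -1.7000000000000002 0.12 0.00023333530612903023
16 [-0.03 -0.11 -0.23 -0.33 -0.4  -0.41 -0.34 -0.21 -0.04  0.15  0.3   0.41  0.43  0.39  0.28  0.14] -4.163336342344337e-17 -2.1 -2.220446049250313e-16 0.0002581229931649896
```

```bash
python3 -m pendant '0 0 -0.3 0 0 0; 0 0 -0.3 0 0 0; 0 0 -0.1 0 0 0; 0 0 0.2 0 0 0; 0 0 0.45 0 0 0; 0 0 0.55 0 0 0; 0 0 0.5 0 0 0; 0 0 0.3 0 0 0; 0 0 -0.05 0 0 0; 0 0 -0.35 0 0 0; 0 0 -0.5 0 0 0; 0 0 -0.4 0 0 0; 0 0 0 0 0 0'
python3 film.py C 26
cat > m2.py <<'E'
import meas,sys
from h import *
from scipy.optimize import least_squares
d=np.load(f"pics/{sys.argv[1]}.npz");f=d["f"];t=d["t"]
for nm,(cx,cy,r),ly in (("blue",(273,186,6),97),("brown",(223,149,6),-97)):
    o=[];tpl=np.load("pics/B.npz")["f"][0][cy-r:cy+r+1,cx-r:cx+r+1]
    for im in f:
        R=cv2.matchTemplate(im[cy-r-7:cy+r+8,cx-r-7:cx+r+8],tpl,cv2.TM_CCOEFF_NORMED);_,_,_,(x,y)=cv2.minMaxLoc(R)
        if 0<y<R.shape[0]-1: a,b,c=R[y-1:y+2,x]; y=y+(a-c)/(2*(a-2*b+c))
        o.append(y-7)
    o=np.array(o);e=[meas.proj(meas.jar(d["pos"],th,40,ly,-5))[0] for th in (-.1,.1)];k=(e[1][1]-e[0][1])/.2
    p=least_squares(lambda p:p[0]+p[1]*np.cos(3.79*(t-t[-1]))+p[2]*np.sin(3.79*(t-t[-1]))-o,[0,0,0]).x
    print(nm,o.min(),o.max(),"mean",p[0],"amp",np.hypot(p[1],p[2])/abs(k),"th",p[1]/k,"om/w",p[2]/k)
E
python3 m2.py C
```

```text
clock: 14.12
tool_pos: [524.8, -163.9, 326.2]
eef_rot: [-1.568, -0.127, 0.13]
wrist_force: [-9.6, -3.1, 6.8]
opening: 28.5
14.125 15.425 [ 524.7645032  -163.79042909  326.14247313] [-9.93463536 -2.84801192  6.73873993]
blue -0.7711334 -0.48832417 mean -0.6605021746229057 amp 0.008706022237341156 th 0.006978241041965984 om/w 0.005205667599578386
brown 0.7022481 1.0241041 mean 0.889322719418446 amp 0.008370312859711872 th 0.006925483255624272 om/w 0.004701044463257691
```

```bash
Z='0 0 0 0 0 0'; python3 -m pendant '0 0 0 0 0 0; 0 0 0 0 0 0; 0 0 0 0 0 0; 0 0 0 0 0 0; 0 0 0 0 0 0; 0 0 0 0 0 0; 0 0 0 0 0 0; 0 0 0 0 0 0; 0 0 0 0 0 0; 0 0 0 0 0 0; 0 0 0 0 0 0; 0 0 0 0 0 0; 0 0 0 0 0 0; 0 0 0 0 0 0; 0 0 0 0 0 0; 0 0 0 0 0 0; 0 0 0 0 0 0; 0 0 0 0 0 0; 0 0 0 0 0 0; 0 0 0 0 0 0' | head -1
python3 -m pendant '0 0 0 0 0 0; 0 0 0 0 0 0; 0 0 0 0 0 0; 0 0 0 0 0 0; 0 0 0 0 0 0; 0 0 0 0 0 0; 0 0 0 0 0 0; 0 0 0 0 0 0; 0 0 0 0 0 0; 0 0 0 0 0 0'
python3 - <<'E'
import h
from h import *
old={"tool_pos":np.array([473.76,148.88,425.77]),"eef_rot":Ro.from_matrix(np.array([[.987,.001,-.164],[.164,0,.987],[.001,-1,0]])).as_rotvec()}
h.sense=lambda:old
# earlier wrist picture: lamp panel (z 52) left/right edges at row ~130
for uv in ((26,130),(120,130),(73,130)): print("wrist lamp edge",onz("wrist",uv,52))
im=capture("side");i=im.astype(int);m=((i[...,2]>i[...,0]+40)&(i[...,2]>70)).astype(np.uint8)
cv2.imwrite("pics/side2.png",cv2.resize(cv2.cvtColor(im,cv2.COLOR_RGB2BGR)[140:320,190:370],None,fx=3,fy=3))
E
```

```text
clock: 17.92
clock: 19.18
tool_pos: [524.8, -163.8, 326.2]
eef_rot: [-1.568, -0.128, 0.13]
wrist_force: [-11.1, -3.1, 7.1]
opening: 28.1
wrist lamp edge [ 519.15143497 -243.58799372   52.        ]
wrist lamp edge [492.1712659  -83.64580805  52.        ]
wrist lamp edge [ 505.66721537 -163.74397632   52.        ]
```

View pics/side2.png

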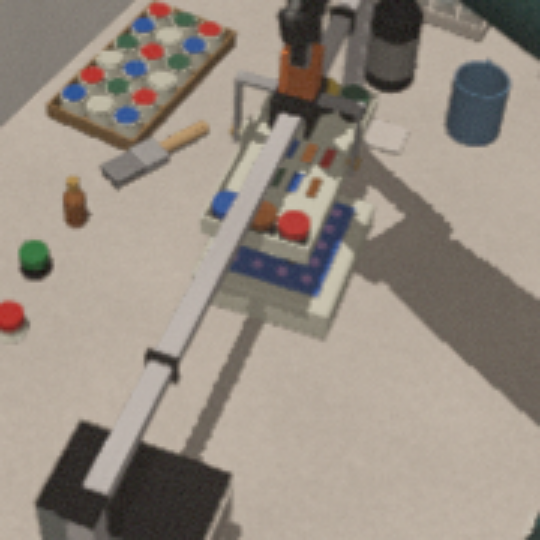

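```bash
python3 -m pendant '0 0 0 0 0 0; 0 0 0 0 0 0; 0 0 0 0 0 0; 0 0 0 0 0 0; 0 0 0 0 0 0; 0 0 0 0 0 0; 0 -1 0 0 0 0; 0 -2 0 0 0 0; 0 -3 0 0 0 0; 0 -3 0 0 0 0; 0 -3 0 0 0 0; 0 0 0 0 0 0' 1
python3 film.py D 26; python3 m2.py D
python3 - <<'E'
from h import *
im=capture("wrist");s=sense()
cv2.imwrite("pics/w2.png",cv2.cvtColor(im,cv2.COLOR_RGB2BGR))
hs=cv2.cvtColor(im,cv2.COLOR_RGB2HSV); m=((hs[...,0]>6)&(hs[...,0]<17)&(hs[...,1]>180)&(hs[...,2]>120)).astype(np.uint8)
k,l,st,ce=cv2.connectedComponentsWithStats(m)
for j in range(1,k):
    if st[j,4]>400:
        cn=max(cv2.findContours((l==j).astype(np.uint8),0,2)[0],key=cv2.contourArea); print(cv2.minAreaRect(np.array([onz("wrist",p[0],340)[:2] for p in cv2.convexHull(cn)],np.float32)))
print(s["tool_pos"])
E
```

```text
clock: 20.72
tool_pos: [525.6, -163.4, 449.4]
eef_rot: [-1.569, -0.132, 0.126]
wrist_force: [-1.0, -0.0, -0.3]
opening: 85.3
20.725 22.025 [ 525.54265982 -163.34273449  445.47717133] [-0.17083885 -0.48117466  0.45536502]
blue -0.75346994 -0.5003438 mean -0.652352273927685 amp 0.007865086883579703 th 0.006241052726572138 om/w 0.004786319311371104
brown 0.7719002 1.0352564 mean 0.9256326732523257 amp 0.006903400320754008 th 0.005463175292314002 om/w 0.0042202667823298045
((521.0151977539062, -163.80113220214844), (46.814659118652344, 28.64129638671875), 9.480680465698242)
[ 525.53162772 -163.36174867  445.53368622]
```

View pics/w2.png

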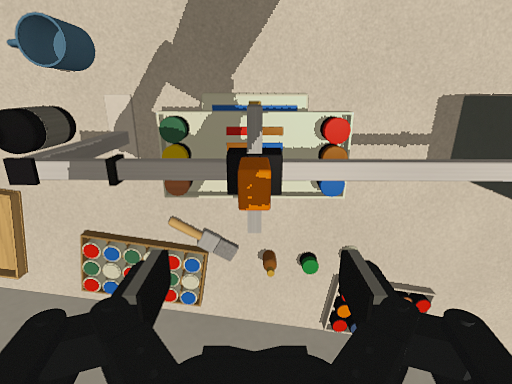

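The released tray is centred: its edges are at columns 157–353 and the lamp's visible edge is at 204–307, both centred on about 255. It hangs still, so I'm handing in.

```bash
python3 -c "
from station import ticket; print(ticket.sign_off())"
```

```text
the job is handed in; nothing more can be done
None
```

I slid the tray off the case by its orange handle and stopped it over the lamp. Three timed moves took out the swing. I then held it still for about 5 s, let go, raised the gripper clear and handed the job in at about 22 s. The sign-off reported no verdict.

- **Swing:** it fell from 0.19 rad after the first move to about 0.042, then about 0.0085. After letting go it was 0.007–0.008 rad, against a limit of 0.08.
- **Position:** the handle stopped at about (525, −164). The lamp centre measured about (528, −163), so they are within about 4 mm. The last wrist picture shows the tray and lamp centred on the same column.
- **Disagreements:**
  - My first swing reading over the lamp (0.011 rad) was wrong because it had tracked the lamp panel instead of the jar. Re-tracking two jars gave 0.042 rad, and I made the last correction from that.
  - The networks' single-point estimates of the lamp centre were off by 7–10 mm from the panel fit I used.
  - A sideways force of up to about 11 N built up on the wrist along the slide, because the tool and rail were slightly out of line. It went away when the gripper opened.
- **Not measured:** I saw the other objects in place in the last pictures but did not measure whether they had moved.

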